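# Nip up the lens retaining ring of an objective with a two-pin spanner

## Robot

A 6-joint arm with a two-finger parallel gripper is mounted at the origin on a cart in front of the work surface, level with it; the furniture and walls round the work are solid. World frame = base frame: x ahead of the robot, y to its left, z up, the work surface at z = 0. Lengths are in m, angles in rad, forces in N, time in s.
With the tool pointing down it reaches from about 0.25 to 0.775 m from the base axis. Payload 4 kg.
Tool frame: the origin (TCP) lies at the very end of the fingers, on their centre line; the grasp point (between the pads) lies 19 mm behind it (robot.pinch_z is the distance from the TCP to the grasp point, in m); z points along the fingers, y is the line along which they close (so a half turn about z gives the same grasp; the last joint's range is limited). The gripper opens to 94 mm and grips with 3 to 60 N. Pads are 16 mm wide; open, the fingers measure 119 mm over their backs; the gripper's body (75 mm by 177 mm) begins 78 mm behind the grasp point.
Start: joints at [1.155, 0.087, 1.371, -0, 1.684, -0.103], TCP at [0.169, 0.523, 0.206] pointing down, gripper open.
Joint ranges: [-3.1, 3.1], [-0.76, 2.03], [0.27, 2.55], [-1.08, 4.22], [0.17, 2.65], [-2.57, 2.57]. Speed limits (rad/s): [2.79, 2.79, 3.14, 3.14, 3.14, 3.14].

## Interface

Orientations are given as [roll, pitch, yaw] about the fixed x, y, z axes, in that order (R = Rz(yaw) Ry(pitch) Rx(roll)).
In Python, from bench import robot gives the robot as it stands.
- The arm moves only by the tool arm_command, never from a script. Its argument "targets" is one flat list of numbers, 7 for each row, row after row: the turn, a rotation vector about the tool's x, y, z in degrees, then the shift along the tool's x, y, z in mm, then the closure, from -1 (fully open) to 1 (shut). In form: [ax, ay, az, x, y, z, hand, ax, ay, az, x, y, z, hand, ...]. A call has 1 to 20 rows; each row is the pose to reach, as a shift and turn from the pose commanded when the call began, along the tool's axes at that moment; what a row does not reach only later rows make up. A row lasts 1/10 s, in which the tool goes at most 50 mm and 8.59 degrees, less where a joint would pass 70% of its speed; a pose out of reach is approached as far as the arm can. A call with a gripper value outside its range is refused whole. The fingers move at their own pace and stop on an object; the grip force is fixed at half the most. Time passes only in rows, so rows that repeat a pose let the fingers close. It gives the time, the measured TCP pose, the force, the opening and the grip force at its end, in the units of the state.
- robot.get_obs(): the state, without advancing time (a new reading comes with each control period).
- robot.snapshot(name): name is "side" or "top" or "wrist"; returns a dict with "color" (480x640x3 uint8, red, green, blue), "range_z" (480x640 float32, m along the optical axis (not along the pixel's ray), 0 where there is no reading), "fx", "fy", "cx", "cy" (pixels), "T" (4x4, takes a point from camera to world coordinates); the wrist camera has in their place "T_tool_cam" (4x4, takes a point from camera to tool coordinates, whose origin is the TCP and whose axes are the flange's). Camera axes: x right, y down, z forward; pixel columns grow to the right and rows downward; lengths in m; the calibration is good to about 2 mm. A picture is of the moment at which its call begins: read the wrist's pose just before it.
- robot.close_job(): hands the job in; it is judged then, once.
The state is a dict: "time": time; "joint_positions": joint angles; "qvel": joint speeds; "joint_torque": joint torques, N m; "tool_pos": TCP position; "ee_rot": TCP orientation; "wrist_force": force on the tool from outside, world axes, zero at the start; "wrist_torque": the same for the moment, N m; "width": finger opening in m; "finger_force": force on a finger pad.
Only numpy, scipy, OpenCV 4.12 (cv2) and the standard library are available. Lean on these libraries where they do the work, as an engineer would, in place of code of your own. Each camera call takes 0.05 s, during which the arm holds its last target. There are 200 camera calls.

## Task

The front lens of the objective in the bench mount is still loose: take the tee-handled pin spanner whose pins fit the two holes of the recessed retaining ring, ease both pins in and turn the ring clockwise until it bears on the lens and is snug, at about 0.45 N m on the spanner and never above 0.6 N m, because the glass strains. Then put the spanner back upright in its own stand. Leave the smaller spanner and the other things on the desk where they are and touch the glass with nothing.

Things in the scene. Friction and masses are not known exactly. Their poses are not given: they have to be found in the camera images.
- retaining_ring: bare aluminium ring, outer 72 mm, inner 42 mm, 9 mm thick, threaded into the front bore of the black upright barrel. Two blind holes, 7 mm wide, 6 mm deep, lie on its own +x and -x, 28 mm from its axis. Origin: on its axis at desk height, z up. Clockwise seen from above (negative about z) tightens; the thread drags with about 0.15 N m, and the ring stays where it is left
- ring_face (a point): centre of the ring's upper face, 75 mm above the desk and 10 mm below the barrel's rim; axes as the ring's. The ring comes to bear on the lens after 0.4 to 1.2 rad of clockwise turn, different each time; from there the torque on the spanner rises to 0.45 N m within less than 0.1 rad. The holes leave the pins about 0.07 rad of play
- objective: black objective barrel, fixed upright on a 104 mm square aluminium base plate; origin on its axis at desk height. Barrel 91 mm wide, rim 85 mm above the desk, front bore 73 mm wide with the ring recessed in it
- front_lens: glass lens under the ring, seen through it; its dome lies 3 mm below the ring's upper face in the middle. Origin on the axis, 57.5 mm above the desk
- pin_spanner: larger steel pin spanner, 0.16 kg, upright in its stand. Two round-tipped 5 mm pins, 56 mm apart along its own x, reach 8 mm below a cross bar 64 x 16 x 8 mm; 14 mm stem; aluminium tee handle, 60 mm along x, 14 mm thick along y, 60 to 78 mm above the pin tips. Origin: midway between the pin tips, z up to the handle. Turned half round it is the same
- spanner_stand: grey plastic stand of the larger spanner, fixed, 90 x 40 x 30 mm, with an upright well 70 x 21 mm for the cross bar, long along its own x, 6 mm deep, and two pockets for the pins below it. Origin: underside centre
- spanner_stand_seat (a point): where the larger spanner's origin lies when it stands in its stand, 16 mm above the desk (cross bar on the well's floor, 24 mm above the desk); x is the long way of the well. The stands may change places
- small_spanner: the smaller pin spanner of the same kind, pins 34 mm apart, bar 42 mm, handle 44 mm, in its own shorter stand; does not fit the ring, leave alone
- loupe: black and clear stand loupe, 41 mm wide, 36 mm high; leave alone
- oil_dropper: small brown dropper bottle, 33 mm wide, 102 mm high; leave alone
- sample_ring: flat grey ring sample, 44 mm wide, 10 mm high; leave alone
There are look-alikes about, which are no part of the job. What is shaped like the pin_spanner but blue is not meant.

How it is judged:
On the way, in this order (a step that is already met when the one before it is completed fails the run):
1. both pins of the larger spanner stand in the holes of the ring (z of pin_spanner in the frame of ring_face below -0.004 m and horizontal distance between pin_spanner and ring_face below 0.003 m and angle between the x axis of pin_spanner and the x axis of retaining_ring, either way round below 0.12 rad), for 0.1 s.
2. with the pins in its holes the ring is nipped up snug on the lens (all of step 1 and contact force between retaining_ring and front_lens above 5 N), for 0.2 s.
At the end, for the whole second after the job is handed in: the ring still bears on the lens with more than 1.5 N, and the larger spanner stands at rest and upright (within 0.1 rad) in its own stand, its origin within 8 mm of the seat and at most 4 mm above it (contact force between retaining_ring and front_lens above 1.5 N and horizontal distance between pin_spanner and spanner_stand_seat below 0.008 m and z of pin_spanner in the frame of spanner_stand_seat below 0.004 m and angle between pin_spanner's own z axis and vertical below 0.1 rad and linear speed of pin_spanner below 0.02 m/s); the robot touches nothing.
It fails at once if the lens is strained: the ring bears on it with more than 20 N (well above 0.6 N m on the spanner) (contact force between retaining_ring and front_lens above 20 N).
It fails at once if the spanner is rammed on the ring (over 60 N) (contact force between pin_spanner and retaining_ring above 60 N).
It fails at once if the glass is touched by spanner, fingers or arm (contact force between any of pin_spanner, the fingers, the arm and front_lens above 0.3 N).
It fails at once if the smaller spanner or another thing on the desk is moved by more than 20 mm (distance of any of small_spanner, loupe, oil_dropper, sample_ring from where it was at the start of the episode above 0.02 m).
It also fails if it takes over 72 s, if anything falls off the work surface, if the arm or the gripper's body presses on something with over 40 N, if the wrist force passes 120 N, or if a joint passes its speed limit or range.

## Working session

There is one attempt and no reset: what is moved stays moved. The work goes in short steps, Python scripts to look and compute and a tool call to move; the robot and the scene stay as the last step left them, time stands still between calls to the robot, and variables do not carry over. Pictures are saved under pics/ and viewed, at most 10 in all, crops included, and the job is handed in when it is done.

Besides the shell and the picture viewer there is one more tool, called after "Emit:" by a JSON object that holds its "name" and its "arguments". arm_command: Moves the arm, as the interface text tells. Its arguments: {"type":"object","properties":{"targets":{"type":"array"}},"required":["targets"]}

```bash
mkdir -p pics; ls
python3 - <<'E'
from bench import robot
import cv2,numpy as np
o=robot.get_obs();print({k:np.round(v,3) for k,v in o.items()})
for n in("top","side"):
    s=robot.snapshot(n);cv2.imwrite(f"pics/{n}0.png",s["color"][:,:,::-1]);print(n,s["fx"],s["cx"],s["cy"],np.round(s["T"],3))
    np.savez(f"{n}0.npz",**s)
E
```

```text
pics
{'time': np.float64(0.0), 'joint_positions': array([ 1.155,  0.088,  1.372, -0.   ,  1.684, -0.103]), 'qvel': array([-0.001, -0.   ,  0.   ,  0.001,  0.002, -0.001]), 'joint_torque': array([ 0.0000e+00, -3.4018e+01, -3.0243e+01,  7.2000e-02,  3.3000e-02,
       -0.0000e+00]), 'tool_pos': array([0.169, 0.523, 0.204]), 'ee_rot': array([-3.139, -0.   ,  2.829]), 'wrist_force': array([0.469, 0.435, 0.033]), 'wrist_torque': array([-0.03 ,  0.014, -0.017]), 'finger_force': np.float64(0.0), 'width': np.float64(0.094)}
top 615.4850797061438 316.1157050686702 233.44474208317087 [[ 0.007 -0.985  0.173  0.274]
 [-1.    -0.005  0.011 -0.196]
 [-0.01  -0.173 -0.985  1.516]
 [ 0.     0.     0.     1.   ]]
side 459.458994970624 321.1829598429962 239.437712889681 [[ 0.987 -0.05   0.151  0.296]
 [-0.158 -0.416  0.896 -1.409]
 [ 0.018 -0.908 -0.419  0.631]
 [ 0.     0.     0.     1.   ]]
```

View pics/top0.png

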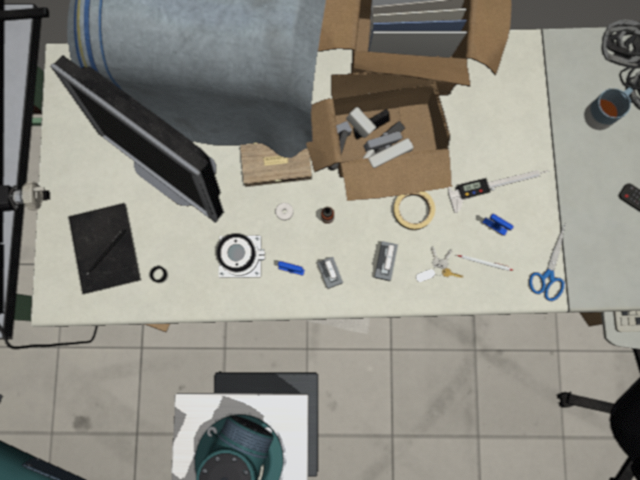

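View pics/side0.png

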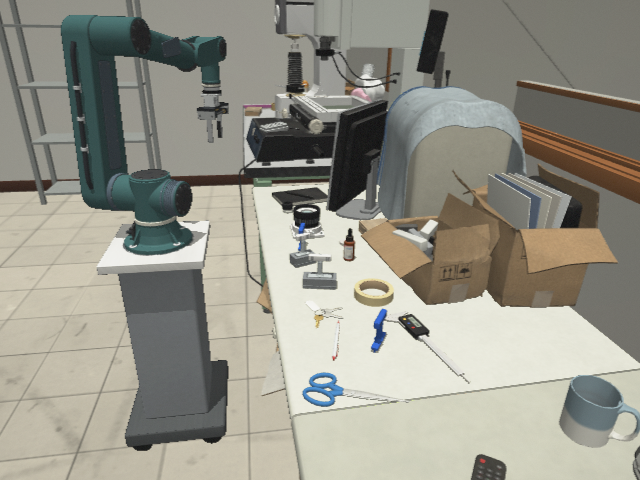

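The top view shows the objective at about (238,253), the small spanner in its stand at (330,272) and the large one at (385,260), with blue decoys at (290,267) and (495,224). Next I locate them roughly and check the wrist camera.

```bash
cat > h.py <<'E'
import numpy as np,cv2
from scipy.spatial.transform import Rotation as R
from bench import robot
def tool():
    o=robot.get_obs();T=np.eye(4);T[:3,:3]=R.from_euler('xyz',o["ee_rot"]).as_matrix();T[:3,3]=o["tool_pos"];return T,o
def wrist(name=None):
    T,o=tool();s=robot.snapshot("wrist");s["T"]=T@s["T_tool_cam"]
    if name: cv2.imwrite(f"pics/{name}.png",s["color"][:,:,::-1])
    return s
def cloud(s):
    z=s["range_z"];v,u=np.mgrid[:480,:640]
    p=np.stack([(u-s["cx"])/s["fx"]*z,(v-s["cy"])/s["fy"]*z,z],-1)
    w=p@s["T"][:3,:3].T+s["T"][:3,3];w[z==0]=np.nan;return w
def ray(s,uv,h):
    uv=np.atleast_2d(uv).astype(float)
    d=np.c_[(uv[:,0]-s["cx"])/s["fx"],(uv[:,1]-s["cy"])/s["fy"],np.ones(len(uv))]@s["T"][:3,:3].T
    c=s["T"][:3,3];return c+d*((h-c[2])/d[:,2])[:,None]
def rel(p,rot=None):
    "world TCP target -> shift mm in tool axes (and rotvec deg for yaw target)"
    T,_=tool();print("shift",np.round(T[:3,:3].T@(np.array(p)-T[:3,3])*1000,1))
    if rot is not None:
        print("rot",np.round(np.degrees((R.from_matrix(T[:3,:3]).inv()*R.from_euler('xyz',rot)).as_rotvec()),2))
E
python3 - <<'E'
from h import *
s=dict(np.load("top0.npz"));w=cloud(s)
for u,v in((238,253),(330,272),(385,260),(385,280),(290,267),(327,214),(285,211)):
    b=w[v-9:v+10,u-9:u+10].reshape(-1,3);k=np.nanargmax(b[:,2]);print(u,v,np.round(w[v,u],3),"top",np.round(b[k],3),np.round(ray(s,(u,v),.03),3))
robot_s=wrist("w0");print(np.round(robot_s["T_tool_cam"],4),robot_s["fx"],robot_s["cx"],robot_s["cy"])
# target view poses
rel([.47,-.34,.30],[np.pi,0,np.pi*0.9])
E
```

```text
238 253 [0.479 0.006 0.07 ] top [ 0.456 -0.018  0.084] [[0.485 0.011 0.03 ]]
330 272 [ 0.433 -0.213  0.094] top [ 0.43  -0.219  0.1  ] [[ 0.44  -0.213  0.03 ]]
385 260 [ 0.466 -0.344  0.058] top [ 0.449 -0.34   0.1  ] [[ 0.47  -0.347  0.03 ]]
385 280 [ 0.424 -0.349 -0.001] top [ 0.435 -0.331  0.04 ] [[ 0.421 -0.346  0.03 ]]
290 267 [ 0.445 -0.119  0.082] top [ 0.445 -0.133  0.086] [[ 0.452 -0.116  0.03 ]]
327 214 [ 0.574 -0.205  0.076] top [ 0.575 -0.207  0.105] [[ 0.583 -0.205  0.03 ]]
285 211 [ 0.597 -0.1    0.   ] top [ 0.58  -0.094  0.019] [[ 0.59  -0.102  0.03 ]]
[[-8.000e-04 -9.617e-01 -2.741e-01  7.880e-02]
 [ 1.000e+00 -1.100e-03  7.000e-04 -2.000e-04]
 [-1.000e-03 -2.741e-01  9.617e-01 -1.793e-01]
 [ 0.000e+00  0.000e+00  0.000e+00  1.000e+00]] 335.4553331312198 318.20579747969055 243.17264549020595
shift [-551.8 -728.6  -94.3]
rot [-0.1  -0.01  0.08]
```

View pics/w0.png

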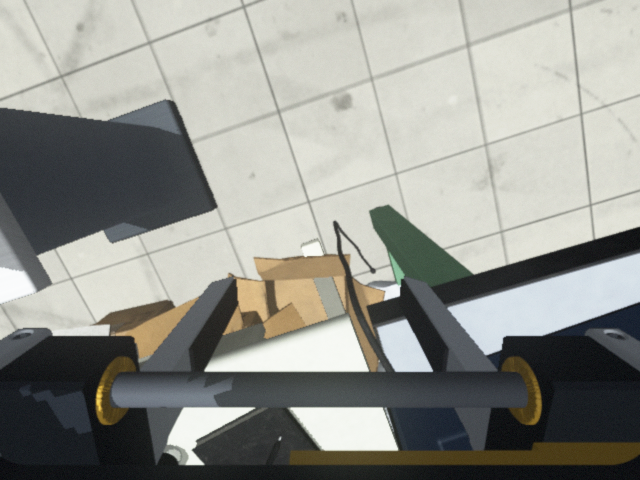

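The wrist camera looks past the fingers, with image up along tool +x and its centre about 30–50 mm ahead of the TCP. I'll move over the large spanner with tool y along its long axis.

Emit:
{"name": "arm_command", "arguments": {"targets": [0,0,72,-567,-776,-16,-1,0,0,72,-567,-776,-16,-1,0,0,72,-567,-776,-16,-1,0,0,72,-567,-776,-16,-1,0,0,72,-567,-776,-16,-1,0,0,72,-567,-776,-16,-1,0,0,72,-567,-776,-16,-1,0,0,72,-567,-776,-16,-1,0,0,72,-567,-776,-16,-1,0,0,72,-567,-776,-16,-1,0,0,72,-567,-776,-16,-1,0,0,72,-567,-776,-16,-1,0,0,72,-567,-776,-16,-1,0,0,72,-567,-776,-16,-1,0,0,72,-567,-776,-16,-1,0,0,72,-567,-776,-16,-1,0,0,72,-567,-776,-16,-1,0,0,72,-567,-776,-16,-1,0,0,72,-567,-776,-16,-1,0,0,72,-567,-776,-16,-1]}}

```text
time: 2.15
tool_pos: [0.4698, -0.3936, 0.2184]
ee_rot: [-3.139, -0.002, 1.568]
wrist_force: [0.6, -0.0, -0.3]
width: 0.0939
finger_force: 0.0
```

Run:
```python
from h import *
T,o=tool();print(o["time"],np.round(o["tool_pos"],4),np.round(o["ee_rot"],4),np.round(o["joint_positions"],2),np.abs(o["qvel"]).max())
s=wrist("w1");np.savez("w1.npz",**s)
```

```text
2.15 [ 0.4698 -0.3936  0.2184] [-3.1387e+00 -1.5000e-03  1.5683e+00] [-0.79  0.23  1.18 -0.    1.73 -0.79] 0.19767368808110541
```

View pics/w1.png

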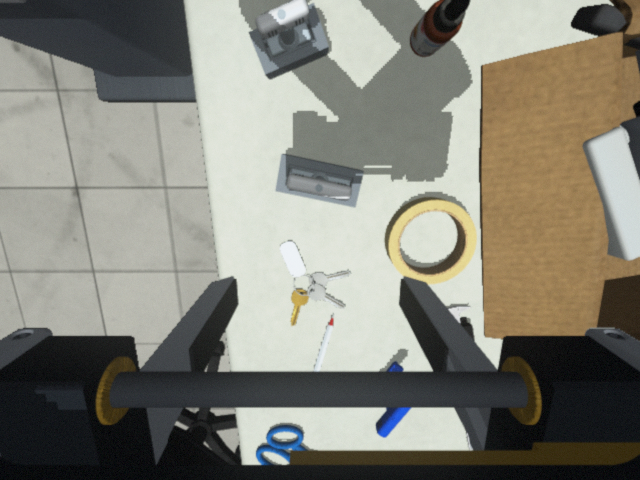

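The large spanner is at (320,182) in its stand (tilted about 10°) and the small one at (290,25). Next I measure the handle top and the stand from depth points.

```bash
cat >> h.py <<'E'
def rect(w,box,z0,z1):
    m=(w[...,2]>z0)&(w[...,2]<z1)&(w[...,0]>box[0])&(w[...,0]<box[1])&(w[...,1]>box[2])&(w[...,1]<box[3])
    n,l,st,_=cv2.connectedComponentsWithStats(m.astype(np.uint8))
    if n<2:return print("none")
    l=l==1+np.argmax(st[1:,4]);p=w[l]
    (c,sz,a)=cv2.minAreaRect((p[:,:2]*1000).astype(np.float32))
    if sz[0]<sz[1]:a+=90
    a=(a+90)%180-90
    print("c",np.round(c,1),"size",np.round(sz,1),"longaxis deg",round(a,2),"z",np.round(np.median(p[:,2]),4),len(p),"px",np.round(np.argwhere(l).mean(0)))
E
python3 - <<'E'
from h import *
s=wrist();w=cloud(s);T,o=tool();print(o["tool_pos"],np.abs(o["qvel"]).max())
b=(.40,.54,-.42,-.28)
rect(w,b,.086,.104);rect(w,b,.024,.036);rect(w,b,.018,.04)
E
```

```text
[ 0.46962051 -0.39054185  0.21955324] 0.0654180993315417
c [ 471.4 -348.6] size [14.4 59.7] longaxis deg -11.91 z 0.0936 1023 px [188. 319.]
c [ 471.5 -348.7] size [40.2 90.3] longaxis deg -11.96 z 0.0302 1929 px [178. 319.]
c [ 471.5 -348.7] size [40.2 90.3] longaxis deg -11.96 z 0.0302 2023 px [178. 319.]
```

Run:
```python
from h import *
T,o=tool();print(o["tool_pos"],o["ee_rot"])
rel([.4715,-.3486,.14],[np.pi,0,np.radians(78.05)])
```

```text
[ 0.46962051 -0.39054185  0.21955324] [-3.13937520e+00 -2.59395368e-03  1.57018870e+00]
shift [41.7  2.  79.7]
rot [-0.14 -0.13 11.92]
```

Emit:
{"name": "arm_command", "arguments": {"targets": [0,0,6,20,1,30,-1,-0.14,-0.13,11.92,41.7,2,60,-1,-0.14,-0.13,11.92,41.7,2,79.7,-1,-0.14,-0.13,11.92,41.7,2,79.7,-1,-0.14,-0.13,11.92,41.7,2,79.7,-1,-0.14,-0.13,11.92,41.7,2,79.7,-1]}}

```text
time: 2.85
tool_pos: [0.4726, -0.348, 0.1442]
ee_rot: [3.136, 0.004, 1.365]
wrist_force: [0.2, 0.6, 0.8]
width: 0.0941
finger_force: 0.0
```

Run:
```python
from h import *
T,o=tool();print(o["tool_pos"],o["ee_rot"],np.abs(o["qvel"]).max())
rel([.4715,-.3486,.066],[np.pi,0,np.radians(78.05)])
```

```text
[ 0.47263816 -0.34799604  0.14418505] [3.1356183  0.00372089 1.36459708] 0.013513727528330771
shift [-0.5 -1.5 78.2]
rot [0.34 0.21 0.14]
```

Emit:
{"name": "arm_command", "arguments": {"targets": [0.3,0.2,0,-0.5,-1.3,15,-1,0.3,0.2,0,-0.5,-1.3,30,-1,0.3,0.2,0,-0.5,-1.3,45,-1,0.3,0.2,0,-0.5,-1.3,60,-1,0.3,0.2,0,-0.5,-1.3,70,-1,0.3,0.2,0,-0.5,-1.3,76,-1,0.3,0.2,0,-0.5,-1.3,76,-1,0.3,0.2,0,-0.5,-1.3,76,-1,0.3,0.2,0,-0.5,-1.3,76,-1]}}

```text
time: 3.75
tool_pos: [0.4713, -0.3486, 0.0667]
ee_rot: [-3.141, -0.001, 1.364]
wrist_force: [-0.0, -0.5, 0.5]
width: 0.0942
finger_force: 0.0
```

Run:
```python
from h import *
T,o=tool();print(o["tool_pos"],o["ee_rot"],o["wrist_force"],np.abs(o["qvel"]).max())
rel([.4715,-.3486,.066],[np.pi,0,np.radians(78.05)])
```

```text
[ 0.47125259 -0.34864382  0.06672683] [-3.14069456e+00 -6.55826375e-04  1.36416878e+00] [-0.02856569 -0.53213968  0.50774462] 0.004086466507700404
shift [0.1 0.2 0.7]
rot [-0.05 -0.04  0.11]
```

Emit:
{"name": "arm_command", "arguments": {"targets": [0,0,0,0,0,0,1,0,0,0,0,0,0,1,0,0,0,0,0,0,1,0,0,0,0,0,0,1,0,0,0,0,0,0,1,0,0,0,0,0,0,1,0,0,0,0,0,0,1,0,0,0,0,0,0,1]}}

```text
time: 4.55
tool_pos: [0.4706, -0.3482, 0.0658]
ee_rot: [-3.139, -0.002, 1.364]
wrist_force: [-1.4, 1.0, 0.9]
width: 0.0598
finger_force: 30.0
```

Run:
```python
from h import *
T,o=tool();print({k:np.round(v,3) for k,v in o.items()})
```

```text
{'time': np.float64(4.55), 'joint_positions': array([-0.734,  0.234,  1.484,  0.   ,  1.427, -0.527]), 'qvel': array([ 0.   , -0.001, -0.002,  0.   , -0.001, -0.001]), 'joint_torque': array([ 1.3900e-01, -3.7983e+01, -2.8434e+01,  1.4700e-01, -1.6600e-01,
        2.0000e-03]), 'tool_pos': array([ 0.471, -0.348,  0.066]), 'ee_rot': array([-3.139e+00, -2.000e-03,  1.364e+00]), 'wrist_force': array([-1.416,  0.957,  0.943]), 'wrist_torque': array([-0.037,  0.209,  0.004]), 'finger_force': np.float64(30.0), 'width': np.float64(0.06)}
```

Emit:
{"name": "arm_command", "arguments": {"targets": [0,0,0,0,0,-15,1,0,0,0,0,0,-45,1,0,0,0,0,0,-90,1,0,0,0,0,0,-135,1,0,0,0,0,0,-144,1,0,0,-6,60,-10,-144,1,0,0,-11.9,100,-20,-144,1,0,0,-11.9,150,-30,-144,1,0,0,-11.9,200,-40,-144,1,0,0,-11.9,250,-45,-144,1,0,0,-11.9,280,-49,-140,1,0,0,-11.9,289,-49,-130,1,0,0,-11.9,289,-49,-124,1,0,0,-11.9,289,-49,-124,1,0,0,-11.9,289,-49,-124,1,0,0,-11.9,289,-49,-124,1,0,0,-11.9,289,-49,-124,1]}}

```text
time: 6.25
tool_pos: [0.4825, -0.0566, 0.1907]
ee_rot: [-3.14, -0.002, 1.57]
wrist_force: [1.1, -0.2, -2.0]
width: 0.0599
finger_force: 30.0
```

Run:
```python
from h import *
T,o=tool();print(o["tool_pos"],o["ee_rot"],o["wrist_force"],o["wrist_torque"],o["width"],np.abs(o["qvel"]).max())
s=wrist("w2");np.savez("w2.npz",**s);w=cloud(s)
rect(w,(.4,.57,-.08,.09),.080,.09)
rect(w,(.4,.57,-.04,.06),.070,.079)
```

```text
[ 0.48252141 -0.05663319  0.19066858] [-3.14001613e+00 -1.75258155e-03  1.56998543e+00] [ 1.14442167 -0.2091621  -1.95178675] [-0.00683759  0.0926867   0.03662449] 0.05988576495553671 0.0053754886001712715
c [482.3  11.4] size [90.  90.5] longaxis deg -87.97 z 0.085 3623 px [159. 317.]
c [482.5  11.3] size [73.  73.2] longaxis deg -32.38 z 0.0748 5124 px [161. 317.]
```

View pics/w2.png

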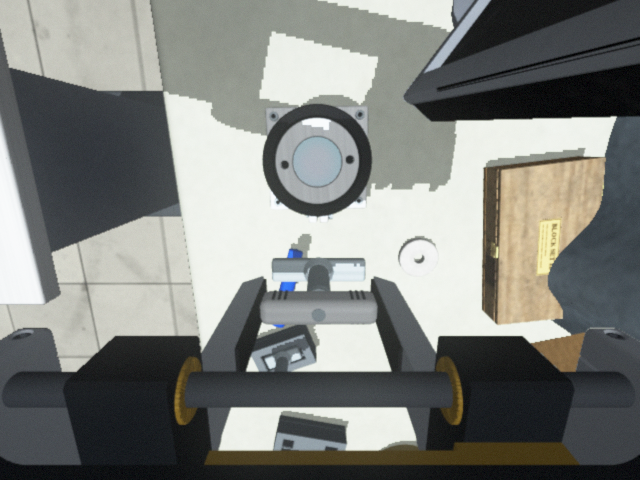

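The ring sits at (317,161) with its holes at about (285,165) and (350,159); the spanner is in hand with its cross bar at (318,269).

Run:
```python
from h import *
s=dict(np.load("w2.npz"));w=cloud(s);g=cv2.cvtColor(s["color"],cv2.COLOR_RGB2GRAY)
P=[]
for u,v in((285,165),(350,159)):
    c=255.-g[v-7:v+8,u-7:u+8];c=np.clip(c-(c.min()+c.max())/2,0,None)
    y,x=np.mgrid[-7:8,-7:8];uv=(u+(c*x).sum()/c.sum(),v+(c*y).sum()/c.sum())
    P.append(ray(s,uv,.075)[0]);print(np.round(uv,2),np.round(P[-1],4))
d=P[1]-P[0];print("mid",(P[0]+P[1])/2,"dist",np.linalg.norm(d),"ang",np.degrees(np.arctan2(d[1],d[0])))
# spanner in tool frame
T=s["T"]@np.linalg.inv(s["T_tool_cam"]);t=(w-T[:3,3])@T[:3,:3];
for n,z0,z1 in(("bar",.028,.040),("handle",-.032,-.024)):
    m=(t[...,2]>z0)&(t[...,2]<z1)&(abs(t[...,0])<.02)&(abs(t[...,1])<.04);p=t[m]*1000
    m2=(abs(t[...,1])<.029)&m;pp=t[m2]*1000
    print(n,len(p),"z",np.median(p[:,2]),"y",np.percentile(p[:,1],[0.5,99.5]),"x",np.percentile(p[:,0],[.5,99.5]))
    if len(pp)>20:
        # front edge: max x per column
        cols=np.round(pp[:,1]/2);e=np.array([[c*2,pp[cols==c,0].max()] for c in np.unique(cols) ]);print(" front edge slope deg",np.degrees(np.arctan(np.polyfit(e[:,0],e[:,1],1)[0])),np.median(e[:,1]))
    zx=np.polyfit(p[:,0],p[:,2],1) if len(p)>20 else 0;zy=np.polyfit(p[:,1],p[:,2],1) if len(p)>20 else 0;print(" tilt",zx,zy)
```

```text
[284.49 164.22] [0.4546 0.0096 0.075 ]
[349.14 159.13] [0.5099 0.0137 0.075 ]
mid [0.48227135 0.0116384  0.075     ] dist 0.055480193392012794 ang 4.289376683318681
bar 1926 z 33.711572334183074 y [-30.2496354   32.83280502] x [-8.26173936  8.75989465]
 front edge slope deg 0.04104831426453583 7.397743838524107
 tilt [3.26923168e-02 3.36350509e+01] [1.38608337e-03 3.36655078e+01]
handle 3453 z -27.813708728047928 y [-38.5081354   38.81097714] x [-7.03757396  9.38252558]
 front edge slope deg -0.16081458562670764 6.614835068354422
 tilt [  0.0836526  -27.76225474] [ 1.29513267e-03 -2.76380086e+01]
```

Run:
```python
from h import *
rel([.4811,.0114,.137],[np.pi,0,np.radians(94.3)])
```

```text
shift [67.7 -1.3 53.8]
rot [-0.09 -0.11 -4.33]
```

Emit:
{"name": "arm_command", "arguments": {"targets": [0,0,-2,20,0,0,1,-0.1,-0.1,-4.3,45,-1.3,0,1,-0.1,-0.1,-4.3,67.7,-1.3,0,1,-0.1,-0.1,-4.3,67.7,-1.3,15,1,-0.1,-0.1,-4.3,67.7,-1.3,30,1,-0.1,-0.1,-4.3,67.7,-1.3,42,1,-0.1,-0.1,-4.3,67.7,-1.3,50,1,-0.1,-0.1,-4.3,67.7,-1.3,52,1,-0.1,-0.1,-4.3,67.7,-1.3,52,1,-0.1,-0.1,-4.3,67.7,-1.3,52,1]}}

```text
time: 7.3
tool_pos: [0.4813, 0.012, 0.1391]
ee_rot: [3.141, -0.0, 1.646]
wrist_force: [0.4, -0.2, -1.0]
width: 0.0598
finger_force: 30.0
```

Run:
```python
from h import *
T,o=tool();print(o["tool_pos"],o["ee_rot"],o["wrist_force"],o["wrist_torque"],np.abs(o["qvel"]).max())
s=wrist();np.savez("w3.npz",**s)
c=s["color"][200:400,220:420,::-1];cv2.imwrite("pics/w3c.png",cv2.resize(c,(600,600),interpolation=cv2.INTER_CUBIC))
rel([.4811,.0114,.137],[np.pi,0,np.radians(94.3)])
```

```text
[0.4813142  0.01196761 0.13912825] [ 3.14066052e+00 -1.66695850e-04  1.64645272e+00] [ 0.44384794 -0.15465139 -1.01575533] [-0.00521075  0.05804456 -0.00062134] 0.00458087145946758
shift [-0.6 -0.3  2.3]
rot [ 0.07 -0.01  0.04]
```

View pics/w3c.png

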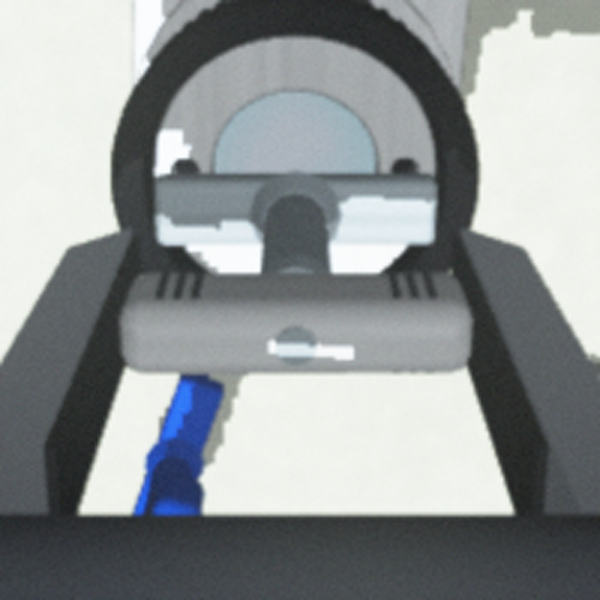

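The cross bar is centred over the two holes (hole lips at crop (186,163) and (405,163), bar spanning 155–437). Easing down.

Emit:
{"name": "arm_command", "arguments": {"targets": [0,0,0,-0.6,0,5,1,0,0,0,-0.6,0,9,1,0,0,0,-0.6,0,12,1,0,0,0,-0.6,0,13.5,1,0,0,0,-0.6,0,15,1,0,0,0,-0.6,0,16,1,0,0,0,-0.6,0,16,1,0,0,0,-0.6,0,16,1]}}

```text
time: 8.15
tool_pos: [0.4809, 0.0117, 0.1226]
ee_rot: [-3.141, -0.0, 1.647]
wrist_force: [-0.5, 1.0, -2.0]
width: 0.0597
finger_force: 30.0
```

Run:
```python
from h import *
T,o=tool();print(o["tool_pos"],o["ee_rot"],o["wrist_force"],o["wrist_torque"],"tip",o["tool_pos"][2]-.0497)
```

```text
[0.48094516 0.01166507 0.12255834] [-3.14145834e+00 -3.64646223e-04  1.64688712e+00] [-0.49785089  0.99124301 -2.02589656] [-0.03009591  0.06998351 -0.00419318] tip 0.07285834047429335
```

The tips are 2 mm below the ring face with no push-back, so the pins are in the holes. I'll lower another 2.8 mm.

Emit:
{"name": "arm_command", "arguments": {"targets": [0,0,0,0,0,1,1,0,0,0,0,0,2,1,0,0,0,0,0,2.8,1,0,0,0,0,0,2.8,1,0,0,0,0,0,2.8,1]}}

```text
time: 8.65
tool_pos: [0.4808, 0.0117, 0.1196]
ee_rot: [-3.141, -0.0, 1.647]
wrist_force: [0.5, 0.3, -2.1]
width: 0.0598
finger_force: 30.0
```

Run:
```python
from h import *
T,o=tool();print(o["tool_pos"],o["ee_rot"],o["wrist_force"],o["wrist_torque"],"tip",o["tool_pos"][2]-.0497,o["joint_positions"])
```

```text
[0.4808435  0.01167528 0.1196198 ] [-3.14113492e+00 -4.38514158e-04  1.64690076e+00] [ 0.50682537  0.28706636 -2.14499426] [-0.03299653  0.07501418 -0.02616866] tip 0.0699198006380096 [-9.39327629e-02 -3.31633241e-02  1.66519667e+00  3.55387868e-04
  1.51008465e+00 -1.70058949e-01]
```

Emit:
{"name": "arm_command", "arguments": {"targets": [0,0,2,0,0,0,1,0,0,4,0,0,0,1,0,0,6,0,0,0,1,0,0,8,0,0,0,1,0,0,10,0,0,0,1,0,0,12,0,0,0,1,0,0,14,0,0,0,1,0,0,16,0,0,0,1,0,0,18,0,0,0,1,0,0,20,0,0,0,1,0,0,20,0,0,0,1]}}

```text
time: 9.75
tool_pos: [0.481, 0.012, 0.1197]
ee_rot: [-3.141, -0.001, 1.298]
wrist_force: [0.7, 0.8, -1.3]
width: 0.0599
finger_force: 30.0
```

```bash
cat > st.py <<'E'
from h import *
T,o=tool();print(round(float(o["time"]),2),o["tool_pos"].round(4),o["ee_rot"].round(4),o["wrist_force"].round(2),o["wrist_torque"].round(3),"yaw deg",np.degrees(o["ee_rot"][2]).round(2),"w",o["width"].round(4))
E
python3 st.py
```

```text
Traceback (most recent call last):
  File "st.py", line 2, in <module>
    T,o=tool();print(round(float(o["time"]),2),o["tool_pos"].round(4),o["ee_rot"].round(4),o["wrist_force"].round(2),o["wrist_torque"].round(3),"yaw deg",np.degrees(o["ee_rot"][2]).round(2),"w",o["width"].round(4))
                                                                                                                                                                                                  ^^^^^^^^^^^^^^^^
AttributeError: 'float' object has no attribute 'round'
```

Next turn: 2° more, in small steps from here, with the torque read after each call.

```bash
sed -i 's/o\["width"\].round(4)/round(float(o["width"]),4)/' st.py; python3 st.py
```

```text
9.75 [0.481  0.012  0.1197] [-3.1412e+00 -1.0000e-03  1.2982e+00] [ 0.7   0.79 -1.34] [ 0.122 -0.002  0.044] yaw deg 74.38 w 0.0599
```

Emit:
{"name": "arm_command", "arguments": {"targets": [0,0,1,0,0,0,1,0,0,2,0,0,0,1,0,0,2,0,0,0,1]}}

```text
time: 10.05
tool_pos: [0.4809, 0.0119, 0.1197]
ee_rot: [-3.141, -0.001, 1.263]
wrist_force: [0.8, 1.4, -1.7]
width: 0.0596
finger_force: 30.0
```

```bash
python3 st.py
```

```text
10.05 [0.4809 0.0119 0.1197] [-3.1412e+00 -8.0000e-04  1.2627e+00] [ 0.84  1.39 -1.75] [ 0.268 -0.032  0.093] yaw deg 72.35 w 0.0596
```

Emit:
{"name": "arm_command", "arguments": {"targets": [0,0,1,0,0,0,1,0,0,2,0,0,0,1,0,0,3,0,0,0,1,0,0,3,0,0,0,1]}}

```text
time: 10.45
tool_pos: [0.4809, 0.0118, 0.1197]
ee_rot: [-3.141, -0.001, 1.21]
wrist_force: [0.7, 1.7, -1.4]
width: 0.0596
finger_force: 30.0
```

```bash
python3 st.py
```

```text
10.45 [0.4809 0.0118 0.1197] [-3.1411e+00 -6.0000e-04  1.2100e+00] [ 0.66  1.71 -1.4 ] [ 0.43  -0.018  0.097] yaw deg 69.33 w 0.0596
```

Emit:
{"name": "arm_command", "arguments": {"targets": [0,0,1,0,0,0,1,0,0,2,0,0,0,1,0,0,3,0,0,0,1,0,0,3,0,0,0,1]}}

```text
time: 10.85
tool_pos: [0.4809, 0.0117, 0.1197]
ee_rot: [-3.141, -0.0, 1.158]
wrist_force: [0.4, 2.0, -2.1]
width: 0.0598
finger_force: 30.0
```

```bash
python3 st.py
```

```text
10.85 [0.4809 0.0117 0.1197] [-3.1411e+00 -4.0000e-04  1.1576e+00] [ 0.38  2.01 -2.1 ] [ 0.422 -0.091  0.113] yaw deg 66.32 w 0.0598
```

Emit:
{"name": "arm_command", "arguments": {"targets": [0,0,1,0,0,0,1,0,0,2,0,0,0,1,0,0,3,0,0,0,1,0,0,3,0,0,0,1]}}

```text
time: 11.25
tool_pos: [0.4809, 0.0117, 0.1197]
ee_rot: [-3.141, -0.0, 1.105]
wrist_force: [0.8, 2.8, -1.3]
width: 0.0597
finger_force: 30.0
```

```bash
python3 st.py
```

```text
11.25 [0.4809 0.0117 0.1197] [-3.1412e+00 -3.0000e-04  1.1052e+00] [ 0.79  2.83 -1.3 ] [ 0.533 -0.09   0.093] yaw deg 63.32 w 0.0597
```

Emit:
{"name": "arm_command", "arguments": {"targets": [0,0,1,0.4,0,0,1,0,0,2,0.4,0,0,1,0,0,3,0.4,0,0,1,0,0,3,0.4,0,0,1]}}

```text
time: 11.65
tool_pos: [0.481, 0.0119, 0.1197]
ee_rot: [-3.141, 0.0, 1.053]
wrist_force: [-0.2, 1.9, -1.8]
width: 0.0598
finger_force: 30.0
```

```bash
python3 st.py
```

```text
11.65 [0.481  0.0119 0.1197] [-3.1412e+00  1.0000e-04  1.0527e+00] [-0.2   1.89 -1.81] [ 0.357 -0.029  0.082] yaw deg 60.32 w 0.0598
```

Emit:
{"name": "arm_command", "arguments": {"targets": [0,0,1,0.4,0,0,1,0,0,2,0.4,0,0,1,0,0,3,0.4,0,0,1,0,0,3,0.4,0,0,1]}}

```text
time: 12.05
tool_pos: [0.4812, 0.0122, 0.1196]
ee_rot: [-3.141, 0.0, 1.0]
wrist_force: [0.7, 0.5, -1.6]
width: 0.0596
finger_force: 30.0
```

```bash
python3 st.py
```

```text
12.05 [0.4812 0.0122 0.1196] [-3.1411e+00  4.0000e-04  1.0004e+00] [ 0.75  0.46 -1.63] [0.055 0.137 0.101] yaw deg 57.32 w 0.0596
```

Emit:
{"name": "arm_command", "arguments": {"targets": [0,0,1,0,0,0,1,0,0,2,0,0,0,1,0,0,3,0,0,0,1,0,0,3,0,0,0,1]}}

```text
time: 12.45
tool_pos: [0.4812, 0.0122, 0.1197]
ee_rot: [-3.141, 0.0, 0.948]
wrist_force: [-0.5, -0.3, -2.2]
width: 0.06
finger_force: 30.0
```

```bash
python3 st.py
```

```text
12.45 [0.4812 0.0122 0.1197] [-3.1412e+00  2.0000e-04  9.4800e-01] [-0.52 -0.32 -2.22] [-0.03   0.145  0.088] yaw deg 54.32 w 0.06
```

Emit:
{"name": "arm_command", "arguments": {"targets": [0,0,1,0,0,0,1,0,0,2,0,0,0,1,0,0,3,0,0,0,1,0,0,3,0,0,0,1]}}

```text
time: 12.85
tool_pos: [0.4812, 0.0123, 0.1196]
ee_rot: [-3.141, 0.0, 0.896]
wrist_force: [0.1, -0.0, -1.5]
width: 0.0595
finger_force: 30.0
```

```bash
python3 st.py
```

```text
12.85 [0.4812 0.0123 0.1196] [-3.1412e+00  1.0000e-04  8.9570e-01] [ 0.13 -0.04 -1.48] [-0.062  0.113  0.111] yaw deg 51.32 w 0.0595
```

Emit:
{"name": "arm_command", "arguments": {"targets": [0,0,1,0,0,0,1,0,0,2,0,0,0,1,0,0,3,0,0,0,1,0,0,3,0,0,0,1]}}

```text
time: 13.25
tool_pos: [0.4813, 0.0123, 0.1197]
ee_rot: [-3.141, -0.0, 0.843]
wrist_force: [-0.4, -0.2, -1.4]
width: 0.0595
finger_force: 30.0
```

```bash
python3 st.py
```

```text
13.25 [0.4813 0.0123 0.1197] [-3.1412 -0.      0.8433] [-0.4  -0.2  -1.44] [-0.153  0.105  0.101] yaw deg 48.32 w 0.0595
```

Emit:
{"name": "arm_command", "arguments": {"targets": [0,0,1,0,0,0,1,0,0,2,0,0,0,1,0,0,3,0,0,0,1,0,0,3,0,0,0,1]}}

```text
time: 13.65
tool_pos: [0.4813, 0.0123, 0.1197]
ee_rot: [-3.141, -0.0, 0.791]
wrist_force: [0.3, -0.4, -2.0]
width: 0.0598
finger_force: 30.0
```

```bash
python3 st.py
```

```text
13.65 [0.4813 0.0123 0.1197] [-3.1413e+00 -1.0000e-04  7.9120e-01] [ 0.29 -0.37 -2.02] [-0.185  0.035  0.195] yaw deg 45.33 w 0.0598
```

Torque is rising (0.195), so the steps get smaller.

Emit:
{"name": "arm_command", "arguments": {"targets": [0,0,0.5,0,0,0,1,0,0,1,0,0,0,1,0,0,1.4,0,0,0,1,0,0,1.4,0,0,0,1]}}

```text
time: 14.05
tool_pos: [0.4814, 0.0124, 0.1197]
ee_rot: [-3.141, -0.0, 0.767]
wrist_force: [0.9, -0.4, -2.2]
width: 0.0597
finger_force: 30.0
```

```bash
python3 st.py
```

```text
14.05 [0.4814 0.0124 0.1197] [-3.1413e+00 -2.0000e-04  7.6710e-01] [ 0.92 -0.43 -2.18] [-0.195 -0.117  0.372] yaw deg 43.95 w 0.0597
```

Emit:
{"name": "arm_command", "arguments": {"targets": [0,0,0.3,0,0,0,1,0,0,0.5,0,0,0,1,0,0,0.5,0,0,0,1,0,0,0.5,0,0,0,1,0,0,0.5,0,0,0,1]}}

```text
time: 14.55
tool_pos: [0.4813, 0.0124, 0.1197]
ee_rot: [-3.141, -0.0, 0.759]
wrist_force: [1.6, 0.5, -3.1]
width: 0.0597
finger_force: 30.0
```

```bash
python3 st.py
```

```text
14.55 [0.4813 0.0124 0.1197] [-3.1412e+00 -1.0000e-04  7.5850e-01] [ 1.56  0.52 -3.07] [-0.194 -0.207  0.432] yaw deg 43.46 w 0.0597
```

Emit:
{"name": "arm_command", "arguments": {"targets": [0,0,0,0,0,0,1,0,0,0,0,0,0,1,0,0,-0.7,0,0,0,1,0,0,-1.4,0,0,0,1,0,0,-1.4,0,0,0,1,0,0,-1.4,0,0,0,1]}}

```text
time: 15.15
tool_pos: [0.4813, 0.0123, 0.1197]
ee_rot: [-3.141, -0.0, 0.783]
wrist_force: [0.7, 0.1, -1.3]
width: 0.06
finger_force: 30.0
```

```bash
python3 st.py
```

```text
15.15 [0.4813 0.0123 0.1197] [-3.1411e+00 -1.0000e-04  7.8270e-01] [ 0.67  0.12 -1.31] [-0.184 -0.214  0.106] yaw deg 44.84 w 0.06
```

Emit:
{"name": "arm_command", "arguments": {"targets": [0,0,-0.6,0,0,0,1,0,0,-1.2,0,0,0,1,0,0,-1.2,0,0,0,1,0,0,-1.2,0,0,0,1]}}

```text
time: 15.55
tool_pos: [0.4811, 0.0124, 0.1197]
ee_rot: [-3.141, 0.0, 0.804]
wrist_force: [1.6, -0.6, -2.1]
width: 0.0593
finger_force: 30.0
```

```bash
python3 st.py
```

```text
15.55 [0.4811 0.0124 0.1197] [-3.1407e+00  1.0000e-04  8.0380e-01] [ 1.61 -0.6  -2.12] [-0.105 -0.087  0.052] yaw deg 46.05 w 0.0593
```

The ring was loaded to about 0.45 N m and the spanner is now unloaded. Lifting straight out.

Emit:
{"name": "arm_command", "arguments": {"targets": [0,0,0,0,0,-2,1,0,0,0,0,0,-4,1,0,0,0,0,0,-6,1,0,0,0,0,0,-10,1,0,0,0,0,0,-20,1,0,0,0,0,0,-40,1,0,0,0,0,0,-70,1,0,0,0,0,0,-90,1,0,0,0,0,0,-90,1,0,0,0,0,0,-90,1]}}

```text
time: 16.55
tool_pos: [0.4814, 0.0123, 0.21]
ee_rot: [3.141, -0.001, 0.804]
wrist_force: [-0.4, -0.0, -1.7]
width: 0.0599
finger_force: 30.0
```

Run:
```python
from h import *
exec(open("st.py").read())
rel([.4706,-.3482,.215],[np.pi,0,1.364])
s=wrist();w=cloud(s);T=s["T"]@np.linalg.inv(s["T_tool_cam"]);t=(w-T[:3,3])@T[:3,:3]
m=(t[...,2]>.028)&(t[...,2]<.040)&(abs(t[...,0])<.02)&(abs(t[...,1])<.05);p=t[m]*1000
print("bar z",np.median(p[:,2]),"y",np.percentile(p[:,1],[.5,99.5]),"x",np.percentile(p[:,0],[.5,99.5]),np.polyfit(p[:,1],p[:,2],1)[0])
q=p[abs(p[:,1]-1.3)<29];cols=np.round(q[:,1]/2);e=np.array([[c*2,q[cols==c,0].max()] for c in np.unique(cols)]);print("front",np.degrees(np.arctan(np.polyfit(e[:,0],e[:,1],1)[0])),np.median(e[:,1]))
```

```text
16.55 [0.4814 0.0123 0.21  ] [ 3.1415e+00 -6.0000e-04  8.0390e-01] [-0.44 -0.01 -1.73] [-0.071  0.148 -0.021] yaw deg 46.06 w 0.0599
shift [-267.1  242.4   -5.2]
rot [ 2.000e-02 -3.000e-02 -3.209e+01]
bar z 33.662290840118814 y [-30.32163466  32.74730446] x [-7.36076413  9.56732966] 0.001019860723838216
front 0.020819176150600728 8.278780999721615
```

Emit:
{"name": "arm_command", "arguments": {"targets": [0,0,-4,-30,27,-5,1,0,0,-10,-60,54,-5,1,0,0,-16,-90,82,-5,1,0,0,-22,-120,109,-5,1,0,0,-28,-150,136,-5,1,0,0,-32.1,-180,163,-5,1,0,0,-32.1,-210,191,-5,1,0,0,-32.1,-240,218,-5,1,0,0,-32.1,-260,236,-5,1,0,0,-32.1,-267,242,-5,1,0,0,-32.1,-267,242,-5,1,0,0,-32.1,-267,242,-5,1,0,0,-32.1,-267,242,-5,1,0,0,-32.1,-267,242,-5,1]}}

```text
time: 18.0
tool_pos: [0.4706, -0.3465, 0.2149]
ee_rot: [-3.142, -0.0, 1.366]
wrist_force: [-0.2, 0.1, -1.8]
width: 0.0593
finger_force: 30.0
```

Run:
```python
from h import *
exec(open("st.py").read())
rel([.4704,-.3490,.068],[np.pi,0,1.364])
```

```text
18.0 [ 0.4706 -0.3465  0.2149] [-3.1416e+00 -4.0000e-04  1.3659e+00] [-0.15  0.11 -1.76] [-0.072  0.07  -0.016] yaw deg 78.26 w 0.0593
shift [ -2.5   0.3 146.9]
rot [-0.   -0.02  0.11]
```

Emit:
{"name": "arm_command", "arguments": {"targets": [0,0,0.1,-2.5,0.3,30,1,0,0,0.1,-2.5,0.3,60,1,0,0,0.1,-2.5,0.3,90,1,0,0,0.1,-2.5,0.3,112,1,0,0,0.1,-2.5,0.3,120,1,0,0,0.1,-2.5,0.3,120,1,0,0,0.1,-2.5,0.3,120,1,0,0,0.1,-2.5,0.3,120,1]}}

```text
time: 18.8
tool_pos: [0.471, -0.351, 0.0967]
ee_rot: [3.139, 0.002, 1.363]
wrist_force: [-0.3, -0.6, -1.5]
width: 0.0598
finger_force: 30.0
```

Run:
```python
from h import *
exec(open("st.py").read())
rel([.4704,-.3490,.0665],[np.pi,0,1.364])
```

```text
18.8 [ 0.471  -0.351   0.0967] [3.1387e+00 1.6000e-03 1.3626e+00] [-0.29 -0.61 -1.46] [-0.078  0.075 -0.02 ] yaw deg 78.07 w 0.0598
shift [ 1.9 -1.1 30.2]
rot [ 0.17  0.09 -0.08]
```

Emit:
{"name": "arm_command", "arguments": {"targets": [0.1,0.1,0,1.8,-1,3,1,0.1,0.1,0,1.8,-1,8,1,0.1,0.1,0,1.8,-1,12,1,0.1,0.1,0,1.8,-1,12,1,0.1,0.1,0,1.8,-1,12,1,0.1,0.1,0,1.8,-1,12,1]}}

```text
time: 19.4
tool_pos: [0.4694, -0.3484, 0.0826]
ee_rot: [-3.14, -0.002, 1.362]
wrist_force: [0.4, -0.4, -1.2]
width: 0.0598
finger_force: 30.0
```

Run:
```python
from h import *
exec(open("st.py").read())
rel([.4704,-.3490,.0665],[np.pi,0,1.364])
```

```text
19.4 [ 0.4694 -0.3484  0.0826] [-3.1395e+00 -2.0000e-03  1.3623e+00] [ 0.39 -0.43 -1.24] [-0.113  0.09  -0.038] yaw deg 78.05 w 0.0598
shift [-0.4  1.1 16.1]
rot [-0.12 -0.11 -0.1 ]
```

Within about 1 mm over the well; lowering to just above the seat.

Emit:
{"name": "arm_command", "arguments": {"targets": [0,0,0,-0.3,0.8,3,1,0,0,0,-0.3,0.8,6,1,0,0,0,-0.3,0.8,9,1,0,0,0,-0.3,0.8,12,1,0,0,0,-0.3,0.8,14,1,0,0,0,-0.3,0.8,15,1,0,0,0,-0.3,0.8,15,1,0,0,0,-0.3,0.8,15,1]}}

```text
time: 20.2
tool_pos: [0.4702, -0.3488, 0.0676]
ee_rot: [-3.14, -0.002, 1.362]
wrist_force: [-0.4, -0.1, -2.0]
width: 0.0596
finger_force: 30.0
```

Run:
```python
from h import *
exec(open("st.py").read())
rel([.4704,-.3490,.0660],[np.pi,0,1.364])
```

```text
20.2 [ 0.4702 -0.3488  0.0676] [-3.1396e+00 -2.0000e-03  1.3624e+00] [-0.38 -0.08 -2.01] [-0.071  0.081 -0.016] yaw deg 78.06 w 0.0596
shift [-0.2  0.3  1.6]
rot [-0.12 -0.11 -0.09]
```

Emit:
{"name": "arm_command", "arguments": {"targets": [0,0,0,0,0,1,1,0,0,0,0,0,1.8,1,0,0,0,0,0,1.8,1,0,0,0,0,0,1.8,1]}}

```text
time: 20.6
tool_pos: [0.4701, -0.3488, 0.0658]
ee_rot: [-3.14, -0.002, 1.362]
wrist_force: [0.8, -0.7, -0.5]
width: 0.0595
finger_force: 30.0
```

```bash
python3 st.py
```

```text
20.6 [ 0.4701 -0.3488  0.0658] [-3.1396e+00 -1.9000e-03  1.3624e+00] [ 0.77 -0.7  -0.51] [-0.081  0.067 -0.004] yaw deg 78.06 w 0.0595
```

The weight is off the wrist, so the spanner is seated. Open, lift, and back off for a view.

Emit:
{"name": "arm_command", "arguments": {"targets": [0,0,0,0,0,0,-1,0,0,0,0,0,0,-1,0,0,0,0,0,0,-1,0,0,0,0,0,0,-1,0,0,0,0,0,0,-1,0,0,0,0,0,0,-1,0,0,0,0,0,-10,-1,0,0,0,0,0,-40,-1,0,0,0,0,0,-80,-1,0,0,0,0,0,-120,-1,0,0,0,0,0,-150,-1,0,0,0,-30,0,-154,-1,0,0,0,-45,0,-154,-1,0,0,0,-45,0,-154,-1,0,0,0,-45,0,-154,-1,0,0,0,-45,0,-154,-1,0,0,0,-45,0,-154,-1]}}

```text
time: 22.3
tool_pos: [0.461, -0.3922, 0.2188]
ee_rot: [-3.138, -0.003, 1.363]
wrist_force: [0.4, -0.9, -0.1]
width: 0.0941
finger_force: 0.0
```

Run:
```python
from h import *
exec(open("st.py").read())
s=wrist("w9");w=cloud(s);b=(.40,.54,-.42,-.28)
rect(w,b,.082,.11);rect(w,b,.024,.036)
```

```text
22.3 [ 0.461  -0.3922  0.2188] [-3.1381 -0.0032  1.3632] [ 0.36 -0.94 -0.11] [-0.107  0.064  0.028] yaw deg 78.11 w 0.0941
c [ 470.9 -349.6] size [14.5 59.5] longaxis deg -11.82 z 0.0936 1040 px [189. 319.]
c [ 471.3 -348.7] size [39.9 90.1] longaxis deg -11.81 z 0.0302 1934 px [178. 319.]
```

View pics/w9.png

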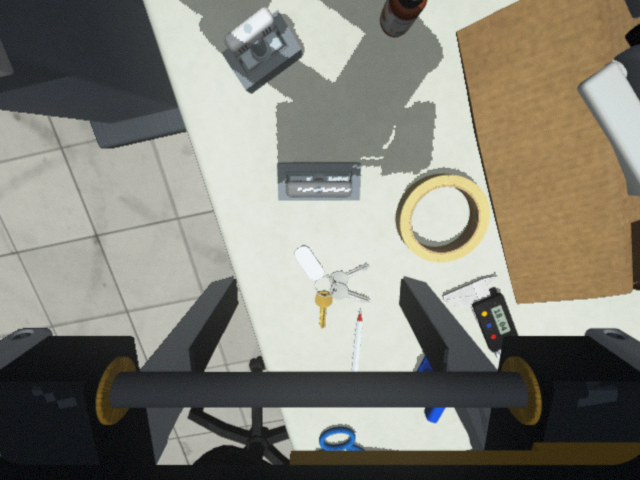

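The spanner stands at (320,185) in its own stand, within 1 mm of the seat and at the same height as at the start. Handing in.

```bash
python3 -c "
from bench import robot
print(robot.close_job())"
```

```text
the job is handed in; nothing more can be done
None
```

I tightened the ring until the wrist read 0.43 N m (target about 0.45), put the spanner back upright in its own stand within about 1 mm of the seat, and handed the job in at about 22 s; the hand-in reported no verdict, and I could not measure the ring's remaining force on the lens directly.

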